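Clamp a loose foot back onto an upturned chopping board

TASK

The chopping board lies upside down and one of its two foot battens has come off. Lay the loose batten flat and squarely on the pale strip it came from, slide the free jaw of the F-clamp down until its pad is against the batten, then screw the handle clockwise until the jaw has tilted, bitten on the bar and the batten is clamped tight. Let go of everything, and do not knock over the glue bottle or the mug.

Things in the scene. Friction and masses are not known exactly. Their poses are not given: they have to be found in the camera images.
- board: Bamboo chopping board upside down, 200 (its x) x 300 (its y) x 20 mm, fixed on two risers: its upper face is 50 mm above the table. Origin on the table under its centre, z up. The foot still glued on runs along y at x = -55 mm: 220 mm long, 32 wide, top 75 mm above the table. Between it and the strip the upper face is bare (x = -39 to 39 mm).
- strip (a point): Centre of the pale strip (220 x 32 mm, long side along its y) on the board's upper face where the loose batten belongs; 55 mm from the board's centre towards its +x, parallel to the glued foot. Axes as the board's.
- batten: The loose foot batten, a plain bamboo bar 220 long (its x) x 32 wide (its y) x 25 mm high, about 0.1 kg, lying flat on the table left or right of the board. Origin at the centre of its underside, z up. Grip it across its width; a grip 70 to 80 mm from its middle keeps the hand clear of the clamp when it is laid down under the raised pad.
- clamp: Steel F-clamp, fixed upright, its lower jaw under the board. Origin on the table straight below the screw's axis; axes parallel to the board's. The axis stands over the strip, at most 10 mm along it from the middle. The bar (25 mm in x, 8 in y) rises at x = 80 to 105 mm to 245 mm above the table; the free jaw's arm reaches from it to the screw, so the -x side is open.
- jaw (a joint): Height of the free jaw on the bar, m, positive up, -0.03 to 0.095. A 22 mm wide arm from a sleeve on the bar to the screw, which carries the pad. The pad touches a batten on the strip at about jaw = 0.00095 x screw (rad). It stays where left; pushing it down by the handle or by its arm takes about 8 N. Pushed up at the screw end by more than that it tilts, binds on the bar and holds.
- jaw_tilt (a joint): Tilt of the free jaw on the bar, rad: 0 square to the bar, grows as the outer end (screw end) rises. Its play on the bar ends at about 0.01; clamped tight it stands at 0.02 to 0.04.
- screw (a joint): Turn of the clamp's screw, rad, 0 backed off, grows as the handle is turned clockwise seen from above, to 16. Lead 6 mm a turn. Turns with about 0.15 N m, stays where left. With the pad just touching the work, about the first quarter turn takes up the jaw's play and tilts it; after 3/4 turn it is tight; half a turn more does no harm.
- handle_top (a point): Centre of the top of the screw's wooden handle: an upright round grip, 30 mm diameter, 89 mm long. It turns with the screw and rises and sinks with the jaw: top 239 mm above the table at jaw 0, screw 0, sinking 0.95 mm per rad of screw. 65 mm clear between handle and bar. As the jaw tilts it leans 2 to 5 mm towards the bar: a hand that follows, or lets go between turns, lets it bind.
- pad: Round pressure pad at the lower end of the screw: 30 mm diameter, 9 mm high, rubber-faced and springy (about 40 N per mm). Origin at the centre of its underside, z up. It does not turn with the handle.
- glue_bottle: White glue bottle, 52 mm diameter, 150 mm high, standing on the table. Origin at the centre of its foot, z up.
- mug: White mug, 80 mm diameter, 90 mm high, standing on the table. Origin at the centre of its foot, z up.
- spatula: Wooden spatula, 240 mm long, lying on the table on the other side of the board from the batten. Not needed.

How it is judged:
By the outcome, as a careful person would: the job done as asked, in the order asked, and still so for the second after the job is handed in, with the robot touching nothing.
It also fails if it takes over 70 s, if anything falls off the work surface, if the arm or the gripper's body presses on something with over 40 N, if the wrist force passes 120 N, or if a joint passes its speed limit or range.

ROBOT

A 7-joint arm with a two-finger parallel gripper is mounted at the origin on the work surface. World frame = base frame: x ahead of the robot, y to its left, z up, the work surface at z = 0. Lengths are in m, angles in rad, forces in N, time in s.
With the tool pointing down it reaches from about 0.35 to 0.9 m from the base axis. Payload 8.1 kg.
Tool frame: the origin (TCP) lies at the very end of the fingers, on their centre line; the grasp point (between the pads) lies arm.hold_point_z behind it (arm.hold_point_z is the distance from the TCP to the grasp point, in m); z points along the fingers, y is the line along which they close (so a half turn about z gives the same grasp; the last joint's range is limited). The gripper opens to 92 mm and grips with 3 to 60 N. Pads are 19 mm wide; open, the fingers measure 130 mm over their backs; the gripper's body (75 mm by 190 mm) begins 47 mm behind the grasp point.
Start: joints at [-1.307, 0.434, 0.025, 1.573, -0.012, 1.134, -0.075], TCP at [0.224, 0.583, 0.227] pointing down, gripper open.
Joint ranges: [-2.62, 2.62], [-0.44, 2.09], [-1.27, 1.32], [0.08, 2.57], [-1.32, 4.46], [0.12, 2], [-2.74, 2.74]. Speed limits (rad/s): [2.22, 2.22, 3.01, 3.01, 3.14, 3.14, 3.14].

INTERFACE

Orientations are given as a rotation vector (axis times angle).
In Python, from cell import arm, vision, job, cut_out gives the robot as it stands. The module is installed in compiled form; this text tells all that it offers.
- The arm moves only by the tool play_rows, never from a script. Its argument "increments" is text: rows parted by semicolons, each of 5 numbers parted by spaces: the shift along the tool's x, y, z in cm, then the turn about the tool's z in degrees, then the opening, from -1 (shut) to 1 (fully open), so that 0 is half open. A call has 1 to 5 rows; each row shifts and turns the commanded pose from where the row before left it, along the tool's axes as they then stand; what a row does not reach is not made up. A row lasts 1/12 s, in which the tool goes at most 41.7 mm and 7.16 degrees, less where a joint would pass 70% of its speed; a pose out of reach is approached as far as the arm can. A call is refused whole if a number of a shift passes 4.17 or a number of a turn 7.16, either way. A call with a gripper value outside its range is refused whole. The fingers move at their own pace and stop on an object; "grip_force" is the grip in N (left out, the last holds). Time passes only in rows, so rows that do not move let the fingers close. It gives the time, the measured TCP pose, the force, the opening and the grip force at its end, in the units of the state.
- arm.observe(): the state, without advancing time (a new reading comes with each control period).
- vision.get_image(name): name is "scene" or "side" or "wrist"; returns a dict with "frame" (384x512x3 uint8, red, green, blue), "z_map" (384x512 float32, m along the optical axis (not along the pixel's ray), 0 where there is no reading), "mtx" (3x3 intrinsics, pixels), "cam_to_world" (4x4, takes a point from camera to world coordinates). Camera axes: x right, y up, looking along -z (the intrinsics and any distortion apply to the point x, -y, -z); pixel columns grow to the right and rows downward; lengths in m; the calibration is good to about 2 mm. The wrist camera is an equidistant fisheye: a pixel r from the principal point sees the ray r / f radians off the axis. A picture is of the moment at which its call begins.
- job.sign_off(): hands the job in; it is judged then, once.
Trained networks look in a picture, given as the dict that the camera call returned (one of the last four; its "shot" number tells which), for a name from the list of things; names that differ only in an ending like _2 or _b are one class to them, and where a whole thing is asked for, a point or a joint stands for the part that bears it (a point fixed in the world has none). Each returns a list of dicts, best first, with "confidence" (0 to 1); they miss things now and then, are a little off and sometimes report something else, mostly with a low value. They report only what shows in the picture. A call takes as long as a camera call.
- cut_out(query, picture): "mask" (384x512 bool, what is visible of it) and "point" ([row, column] in pixels, amid what is visible of it).
The state is a dict: "clock": time; "joints": joint angles; "dq": joint speeds; "joint_efforts": joint torques, N m; "position": TCP position; "ee_rot": TCP orientation; "force": force on the tool from outside, world axes, zero at the start; "ft_torque": the same for the moment, N m; "width": opening from 0.0 (shut) to 1.0 (fully open); "gripper_force": force on a finger pad.
Only numpy, scipy, OpenCV 4.12 (cv2) and the standard library are available. Lean on these libraries where they do the work, as an engineer would, in place of code of your own. Each camera call takes 0.05 s, during which the arm holds its last target. There are 200 camera calls.

## Working session

There is one attempt and no reset: what is moved stays moved. The work goes in short steps, Python scripts to look and compute and a tool call to move; the robot and the scene stay as the last step left them, time stands still between calls to the robot, and variables do not carry over. Pictures are saved under pics/ and viewed, at most 10 in all, crops included, and the job is handed in when it is done.

Besides the shell and the picture viewer there is one more tool, called after "Request:" by a JSON object that holds its "fn" and its "kwargs", one argument or row to a line. play_rows: Moves the arm, as the interface text tells. Its arguments: {"type":"object","properties":{"increments":{"type":"string"},"grip_force":{"type":"number"}},"required":["increments"]}

```bash
mkdir -p pics; cat > h.py <<'E'
import numpy as np, cv2
from cell import arm, vision, job, cut_out
from scipy.spatial.transform import Rotation as R
def cloud(p):
    z=p["z_map"].astype(float);K=p["mtx"];r,c=np.mgrid[0:384,0:512]
    P=np.stack([(c-K[0,2])/K[0,0]*z,-(r-K[1,2])/K[1,1]*z,-z],-1)
    T=p["cam_to_world"]; W=P@T[:3,:3].T+T[:3,3]; W[z<=0]=np.nan; return W
def save(p,n): cv2.imwrite("pics/"+n,p["frame"][:,:,::-1])
E
python3 - <<'E'
from h import *
s=arm.observe();print({k:np.round(v,3) for k,v in s.items()},arm.hold_point_z,R.from_rotvec(s["ee_rot"]).as_matrix().round(2))
ims=[]
for n in("scene","side"):
    p=vision.get_image(n);W=cloud(p);ims.append(p["frame"]);print(n,p["cam_to_world"].round(2).tolist())
    np.savez("pics/"+n,W=W,f=p["frame"])
    for q in("board","batten","clamp","handle_top","pad","glue_bottle","mug","spatula"):
        for d in cut_out(q,p)[:2]:
            X=W[d["mask"]];X=X[~np.isnan(X[:,0])]
            if len(X)<5: continue
            m=np.median(X,0);u,sv,v=np.linalg.svd(X[:,:2]-X[:,:2].mean(0),full_matrices=False)
            print(q,round(d["confidence"],2),d["point"],m.round(3),np.percentile(X,2,0).round(3),np.percentile(X,98,0).round(3),v[0].round(3))
    save(p,n+".png")
E
```

```text
{'clock': np.float64(0.0), 'joints': array([-1.307,  0.435,  0.025,  1.574, -0.012,  1.134, -0.075]), 'dq': array([ 0.   , -0.   ,  0.   ,  0.001, -0.   , -0.001, -0.001]), 'joint_efforts': array([-0.0000e+00, -6.6786e+01,  9.8500e-01, -3.1445e+01, -6.1000e-02,
        4.3000e-02,  0.0000e+00]), 'position': array([0.224, 0.583, 0.226]), 'ee_rot': array([-5.730e-01, -3.089e+00,  2.000e-03]), 'force': array([ 0.472, -0.096,  0.09 ]), 'ft_torque': array([-0.027, -0.008, -0.008]), 'gripper_force': np.float64(0.0), 'width': np.float64(0.994)} 0.0188 [[-0.93  0.36 -0.  ]
 [ 0.36  0.93 -0.  ]
 [-0.   -0.   -1.  ]]
scene [[0.74, -0.54, 0.4, 0.98], [0.67, 0.58, -0.45, -0.44], [0.01, 0.6, 0.8, 0.91], [0.0, 0.0, 0.0, 1.0]]
board 0.65 [195.9, 211.6] [ 0.488 -0.069  0.052] [ 0.385 -0.174  0.029] [0.579 0.117 0.078] [ 0.026 -1.   ]
clamp 0.65 [180.2, 253.6] [ 0.602 -0.026  0.183] [ 0.527 -0.034  0.012] [ 0.649 -0.011  0.301] [ 1.    -0.015]
handle_top 0.84 [143.0, 233.6] [ 0.542 -0.028  0.269] [ 0.526 -0.035  0.205] [ 0.549 -0.01   0.302] [ 0.798 -0.602]
glue_bottle 0.84 [163.4, 359.0] [0.732 0.27
[... 785 characters left out ...]
03] [0.627 0.404 0.025] [-0.872  0.489]
clamp 0.58 [193.8, 260.1] [ 0.602 -0.028  0.179] [ 0.519 -0.036 -0.001] [0.872 0.205 0.297] [0.779 0.628]
handle_top 0.86 [177.1, 236.1] [ 0.525 -0.03   0.257] [ 0.518 -0.037 -0.001] [0.78  0.249 0.299] [-0.692 -0.722]
pad 0.47 [221.3, 239.4] [ 0.526 -0.03   0.143] [ 0.519 -0.036  0.136] [ 0.542 -0.013  0.146] [-0.643  0.766]
glue_bottle 0.59 [180.6, 212.8] [0.715 0.275 0.064] [ 0.699  0.261 -0.002] [0.87  0.466 0.148] [-0.634 -0.773]
mug 0.71 [281.0, 388.5] [ 0.684 -0.332  0.057] [ 0.666 -0.366  0.001] [ 0.744 -0.292  0.09 ] [-0.937 -0.35 ]
spatula 0.77 [340.5, 365.5] [ 0.566 -0.343  0.003] [ 0.411 -0.395 -0.001] [ 0.639 -0.303  0.02 ] [-0.966  0.26 ]
```

View pics/scene.png

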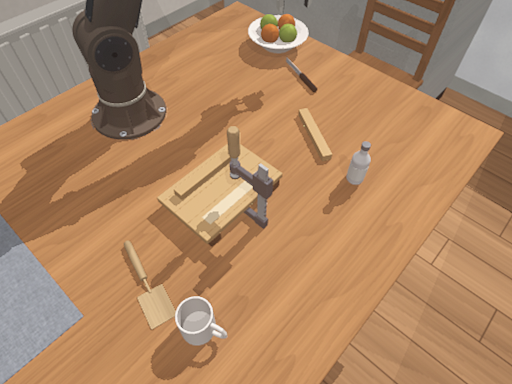

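View pics/side.png

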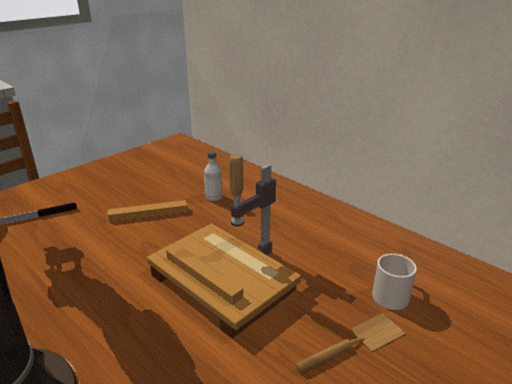

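Scene: handle at px (235,145), strip at (230,205), batten at (315,135). In the side view the pad at (238,221) is raised well above the strip. Next I need precise poses.

```bash
python3 - <<'E'
from h import *
def rect(P,n):
    c,s,a=cv2.minAreaRect((P[:,:2]*1000).astype(np.float32)); print(n,np.round(c,1),np.round(s,1),round(a,2),len(P))
for n in("scene","side"):
    d=np.load(f"pics/{n}.npz");W=d["W"];f=d["f"].astype(int);x,y,z=np.moveaxis(W,-1,0)
    reg=(x>.35)&(x<.6)&(y>-.2)&(y<.15)
    def clean(m): return cv2.morphologyEx(m.astype(np.uint8),cv2.MORPH_OPEN,np.ones((2,2)))>0
    rect(W[clean(reg&(z>.044)&(z<.056))],n+" board top")
    rect(W[clean(reg&(x<.46)&(z>.07)&(z<.08))],n+" foot")
    b=(x>.4)&(x<.68)&(y>.24)&(y<.45)
    m=clean(b&(z>.02)&(z<.03));rect(W[m],n+" batten top");print(np.median(z[m]))
    st=reg&(z>.044)&(z<.056)&(f[...,2]>110)&(x>.5); rect(W[clean(st)],n+" strip")
    h=(abs(x-.54)<.03)&(abs(y+.025)<.03)
    C=np.linalg.inv
    H=W[clean(h&(z>.23)&(z<.31))];print("handle",np.percentile(H,[1,50,99],0).round(4).tolist())
    # circle fit radius 15
    from scipy.optimize import least_squares
    S=H[(H[:,2]>.23)&(H[:,2]<.292)]
    r=least_squares(lambda c:np.hypot(S[:,0]-c[0],S[:,1]-c[1])-.015,[.54,-.02],loss="soft_l1",f_scale=.002);print("axis",r.x.round(4),len(S))
    t=H[H[:,2]>.298];print("top",t.mean(0).round(4),len(t))
E
```

```text
scene board top [nan nan] [0. 0.] 0.0 4390
scene foot [470.2 -34.5] [116.1 201.2] 0.08 676
scene batten top [528.1 355.1] [ 48.7 233.8] 59.09 518
0.025649191720508835
scene strip [571.3 -27.8] [300.3 135.9] 78.7 1809
handle [[0.3454, -0.0349, 0.0004], [0.5424, -0.0269, 0.2717], [0.5492, 0.1879, 0.3029]]
axis [ 0.5335 -0.0193] 214
top [ 0.5374 -0.0224  0.3011] 57
side board top [496.5 -32. ] [199.  313.2] 11.47 6357
side foot [426.9 -29.7] [ 42.6 213.5] 5.44 1036
side batten top [531.2 340. ] [ 50.4 226. ] 66.27 482
nan
side strip [532.5 -27.8] [ 32.2 216.6] 0.34 621
handle [[nan, nan, nan], [nan, nan, nan], [nan, nan, nan]]
axis [ 0.5338 -0.0212] 348
top [ 0.531  -0.027   0.2992] 31
```

```bash
python3 - <<'E'
from h import *
def rect(P,n):
    c,s,a=cv2.minAreaRect((P[:,:2]*1000).astype(np.float32)); print(n,np.round(c,1),np.round(s,1),round(a,2),len(P))
for n in("scene","side"):
    d=np.load(f"pics/{n}.npz");W=d["W"];f=d["f"].astype(int);x,y,z=np.moveaxis(W,-1,0)
    def clean(m):return m&(cv2.morphologyEx(m.astype(np.uint8),cv2.MORPH_OPEN,np.ones((3,3)))>0)
    m=clean((x>.4)&(x<.68)&(y>.24)&(y<.45)&(z>.021)&(z<.03));rect(W[m],n+" batten top")
    m=clean((x>.36)&(x<.5)&(y>-.2)&(y<.15)&(z>.072)&(z<.08));rect(W[m],n+" foot")
    m=clean((x>.35)&(x<.6)&(y>-.2)&(y<.15)&(z>.045)&(z<.055));rect(W[m],n+" board")
    m=clean((x>.5)&(x<.6)&(y>-.2)&(y<.15)&(z>.045)&(z<.055)&(f[...,2]>110));rect(W[m],n+" strip")
E
```

```text
scene batten top [528.6 346.5] [ 34.2 223.8] 58.3 496
scene foot [425.  -34.5] [ 34.1 201.2] 0.25 619
scene board [478.4 -24.5] [203.1 301.3] 0.42 4215
scene strip [539.9 -24.3] [298.7  79.6] 89.99 1719
side batten top [526.9 343.2] [ 37.1 217.7] 58.39 415
side foot [422.2 -27.2] [ 34.1 221.3] 0.21 822
side board [477.9 -26.9] [201.5 303.5] 0.22 6226
side strip [534.1  -8.7] [186.1  33.1] 89.56 595
```

Request:
{"fn": "play_rows", "kwargs": {
  "increments": "-3.7 -1.25 0 0 1;-3.7 -1.25 0 0 1;-3.7 -1.25 0 0 1;-3.7 -1.25 0 0 1;-3.7 -1.25 0 0 1",
  "grip_force": 30
}}

```text
clock: 1.32
position: [0.3756, 0.4574, 0.2269]
ee_rot: [0.573, 3.089, 0.001]
force: [0.8, 0.9, 0.6]
width: 1.0
gripper_force: 0.0
```

Request:
{"fn": "play_rows", "kwargs": {
  "increments": "-3.7 -1.25 0 0 1;-3.7 -1.25 0 0 1;-3.6 -1.2 0 0 1;0 0 3 5.4 0.2;0 0 3 5.3 0"
}}

```text
clock: 1.73
position: [0.468, 0.3827, 0.1679]
ee_rot: [0.873, 3.014, 0.006]
force: [-1.0, 0.8, -0.5]
width: 0.903
gripper_force: 0.0
```

Request:
{"fn": "play_rows", "kwargs": {
  "increments": "0 0 3 0 0;0 0 3 0 0;0 0 0 0 0;0 0 0 0 0;0 0 0 0 0"
}}

```text
clock: 2.15
position: [0.4646, 0.3854, 0.1083]
ee_rot: [0.858, 3.021, 0.002]
force: [1.3, 0.0, 0.8]
width: 0.54
gripper_force: 0.0
```

```bash
python3 - <<'E'
from h import *
p=vision.get_image("wrist");save(p,"w1.png");s=arm.observe();print(s["position"],R.from_rotvec(s["ee_rot"]).as_matrix().round(4).tolist(),s["joints"].round(2))
E
```

```text
[0.46492447 0.38570606 0.10885022] [[-0.8506, 0.5257, 0.0022], [0.5258, 0.8506, 0.0022], [-0.0007, 0.003, -1.0]] [-0.87  0.52  0.13  1.77 -0.08  0.86  0.31]
```

View pics/w1.png

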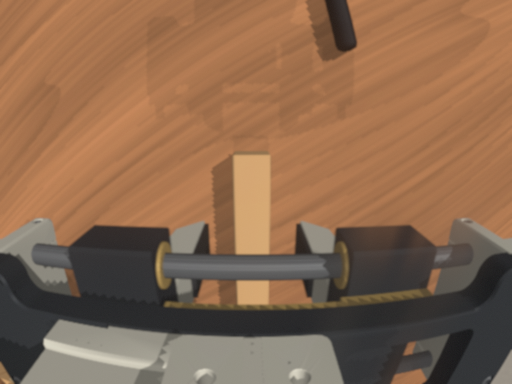

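Batten (px columns 233–270) lies square between the fingers (209–296). Descend and grip.

Request:
{"fn": "play_rows", "kwargs": {
  "increments": "0 0 3 0 0;0 0 3 0 0;0 0 2.5 0 0;0 0 1.8 0 0;0 0 0 0 0"
}}

```text
clock: 2.62
position: [0.4631, 0.3842, 0.0023]
ee_rot: [-0.858, -3.021, 0.003]
force: [-0.3, -0.8, -0.3]
width: 0.502
gripper_force: 0.0
```

Request:
{"fn": "play_rows", "kwargs": {
  "increments": "0 0 0 0 0;0 0 0 0 -1;0 0 0 0 -1;0 0 0 0 -1;0 0 0 0 -1"
}}

```text
clock: 3.03
position: [0.4648, 0.3857, 0.0056]
ee_rot: [0.858, 3.021, 0.004]
force: [-1.1, 0.0, 7.7]
width: 0.34
gripper_force: 30.0
```

Request:
{"fn": "play_rows", "kwargs": {
  "increments": "0 0 0 0 -1;0 0 0 0 -1;0 0 0 0 -1;0 0 0 0 -1;0 0 0 0 -1"
}}

```text
clock: 3.45
position: [0.4649, 0.3857, 0.0056]
ee_rot: [0.858, 3.021, 0.004]
force: [-0.3, -1.1, 8.5]
width: 0.345
gripper_force: 30.0
```

Request:
{"fn": "play_rows", "kwargs": {
  "increments": "0 0 -1 0 -1;0 0 -2.5 0 -1;0 0 -3 0 -1;0 0 -2.5 0 -1;0 0 0 7 -1",
  "grip_force": 45
}}

```text
clock: 3.87
position: [0.4664, 0.3866, 0.1]
ee_rot: [1.038, 2.961, 0.012]
force: [0.0, 0.7, -1.0]
width: 0.345
gripper_force: 45.0
```

Request:
{"fn": "play_rows", "kwargs": {
  "increments": "0 0 0 7 -1;0 0 0 7 -1;0 0 0 7 -1;0 0 0 7 -1;0 0 0 7 -1"
}}

```text
clock: 4.28
position: [0.4637, 0.3849, 0.0949]
ee_rot: [-1.892, -2.508, -0.002]
force: [0.9, -0.3, -0.3]
width: 0.349
gripper_force: 45.0
```

Request:
{"fn": "play_rows", "kwargs": {
  "increments": "0 0 0 7 -1;0 0 0 7 -1;0 0 0 2 -1;-1.5 1 0 0 -1;-2.7 1.5 0 0 -1"
}}

```text
clock: 4.7
position: [0.487, 0.347, 0.0944]
ee_rot: [-2.207, -2.232, -0.002]
force: [-0.1, 0.5, -1.6]
width: 0.346
gripper_force: 45.0
```

Request:
{"fn": "play_rows", "kwargs": {
  "increments": "-3.5 1.5 0 0 -1;-3.5 1.5 0 0 -1;-2.5 1.0 0 0 -1;-1.4 0.3 0 0 -1;0 0 0 0 -1"
}}

```text
clock: 5.12
position: [0.5339, 0.2296, 0.0948]
ee_rot: [2.222, 2.219, 0.0]
force: [-0.2, 0.7, -0.3]
width: 0.343
gripper_force: 45.0
```

Request:
{"fn": "play_rows", "kwargs": {
  "increments": "0 0 0 0 -1;0 0 0 0 -1;0 0 0 0 -1"
}}

```text
clock: 5.37
position: [0.5318, 0.2362, 0.0938]
ee_rot: [-2.212, -2.229, -0.001]
force: [0.0, -0.1, -1.5]
width: 0.346
gripper_force: 45.0
```

```bash
cat >> h.py <<'E'
def rect(P,n):
    c,s,a=cv2.minAreaRect((P[:,:2]*1000).astype(np.float32)); print(n,np.round(c,1),np.round(s,1),round(a,2),len(P))
def clean(m):return m&(cv2.morphologyEx(m.astype(np.uint8),cv2.MORPH_OPEN,np.ones((3,3)))>0)
def st():
    s=arm.observe();M=R.from_rotvec(s["ee_rot"]).as_matrix();print("t",s["clock"].round(2),"pos",s["position"].round(4),"yang",np.degrees(np.arctan2(M[1,1],M[0,1])).round(2),"zax",M[:,2].round(3),"F",s["force"].round(1),"j",s["joints"].round(2),"w",s["width"].round(3))
E
python3 - <<'E'
from h import *
st()
for n in("scene","side"):
    p=vision.get_image(n);W=cloud(p);save(p,n+"2.png");x,y,z=np.moveaxis(W,-1,0)
    m=clean((x>.48)&(x<.6)&(y>.02)&(y<.3)&(z>.104)&(z<.124));P=W[m];rect(P,n);print(np.median(P[:,2]),np.polyfit(P[:,1],P[:,2],1))
    m=clean((abs(x-.534)<.03)&(abs(y+.02)<.03)&(z>.1)&(z<.16));print("pad",np.percentile(W[m],[2,98],0).round(3).tolist() if m.any() else None)
E
```

```text
Traceback (most recent call last):
  File "h.py", line 13, in st
    s=arm.observe();M=R.from_rotvec(s["ee_rot"]).as_matrix();print("t",s["clock"].round(2),"pos",s["position"].round(4),"yang",np.degrees(np.arctan2(M[1,1],M[0,1])).round(2),"zax",M[:,2].round(3),"F",s["force"].round(1),"j",s["joints"].round(2),"w",s["width"].round(3))
                                                                       ^^^^^^^^^^^^^^^^
AttributeError: 'float' object has no attribute 'round'
```

```bash
sed -i 's/s\["clock"\].round(2)/round(s["clock"],2)/; s/s\["width"\].round(3)/round(s["width"],3)/' h.py
python3 - <<'E'
from h import *
st()
for n in("scene","side"):
    p=vision.get_image(n);W=cloud(p);save(p,n+"2.png");x,y,z=np.moveaxis(W,-1,0)
    m=clean((x>.48)&(x<.6)&(y>.02)&(y<.3)&(z>.104)&(z<.124));P=W[m]
    if len(P): rect(P,n);print(np.median(P[:,2]),np.polyfit(P[:,1],P[:,2],1))
    m=clean((abs(x-.534)<.03)&(abs(y+.02)<.03)&(z>.1)&(z<.16));print("pad",np.percentile(W[m],[2,98],0).round(3).tolist() if m.any() else None)
E
```

```text
t 5.37 pos [0.5318 0.2362 0.0938] yang 0.44 zax [-0.     0.001 -1.   ] F [ 0.  -0.1 -1.5] j [-0.79  0.53  0.4   1.85 -0.28  0.82 -0.24] w 0.346
scene [527.  148.8] [191.9  62.6] 84.2 677
0.11352784307885366 [0.00760789 0.11207414]
pad [[0.524, -0.034, 0.14], [0.548, -0.022, 0.16]]
side [537.6 155.6] [ 64.9 210.9] 6.34 729
0.11114033730688722 [0.01508577 0.10890161]
pad [[0.519, -0.037, 0.136], [0.543, -0.012, 0.159]]
```

View pics/side2.png

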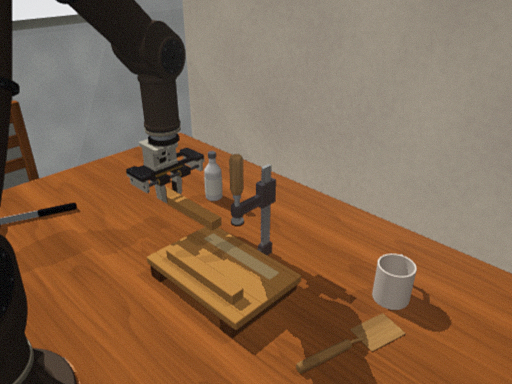

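Request:
{"fn": "play_rows", "kwargs": {
  "increments": "0 0 1 0 -1;-1.5 0 0 0 -1;-3 0 0 0 -1;-3.5 0 0 0 -1;-3.5 0 0 0 -1"
}}

```text
clock: 5.88
position: [0.5325, 0.1177, 0.083]
ee_rot: [-2.214, -2.229, 0.001]
force: [0.2, -0.0, -1.1]
width: 0.344
gripper_force: 45.0
```

Request:
{"fn": "play_rows", "kwargs": {
  "increments": "-3 0 0 0 -1;-2.2 0 0 0 -1;-1.4 -0.06 0 0 -1;-0.7 0 0 0 -1;0 0 1.0 0 -1"
}}

```text
clock: 6.3
position: [0.5338, 0.0439, 0.0745]
ee_rot: [2.218, 2.222, 0.002]
force: [0.4, 0.8, -1.5]
width: 0.346
gripper_force: 45.0
```

Request:
{"fn": "play_rows", "kwargs": {
  "increments": "0 0 0 0 -1;0 0 0 0 -1;0 0 0 0 -1"
}}

```text
clock: 6.55
position: [0.5327, 0.0475, 0.0732]
ee_rot: [-2.213, -2.229, 0.001]
force: [-0.2, -0.2, -1.3]
width: 0.346
gripper_force: 45.0
```

```bash
cat >> h.py <<'E'
def batt(lo,hi):
  for n in("scene","side"):
    p=vision.get_image(n);W=cloud(p);x,y,z=np.moveaxis(W,-1,0);save(p,n+"3.png")
    m=clean((x>.5)&(x<.565)&(y>-.2)&(y<.12)&(z>lo)&(z<hi));P=W[m]
    if len(P): rect(P,n);print(np.median(P[:,2]).round(4),np.polyfit(P[:,1],P[:,2],1).round(4),"xmin/max by y:")
    for a in np.arange(-.14,.1,.03):
        Q=P[(P[:,1]>a)&(P[:,1]<a+.03)]
        if len(Q)>10: print(round(a+.015,3),np.percentile(Q[:,0],[3,97]).round(4),len(Q))
    print("yrange",P[:,1].min(),P[:,1].max())
E
python3 - <<'E'
from h import *
st();batt(.088,.115)
E
```

```text
t 6.55 pos [0.5327 0.0475 0.0732] yang 0.4 zax [-0.001  0.    -1.   ] F [-0.2 -0.2 -1.3] j [-0.48  0.49  0.39  1.98 -0.28  0.72  0.09] w 0.346
scene [533.6 -43.7] [ 46.2 187.1] 6.76 617
0.0935 [0.0209 0.0949] xmin/max by y:
-0.125 [0.5214 0.5508] 113
-0.095 [0.5203 0.5509] 128
-0.065 [0.5201 0.5505] 119
-0.035 [0.5201 0.5509] 119
-0.005 [0.5213 0.5506] 102
0.025 [0.5007 0.5181] 24
0.055 [0.5162 0.5236] 12
yrange -0.13680856194457514 0.048522443430362494
side [539.  -35.3] [ 61.3 204.3] 5.69 883
0.0915 [0.0324 0.0938] xmin/max by y:
-0.125 [0.5184 0.5492] 123
-0.095 [0.5184 0.5475] 128
-0.065 [0.5179 0.5491] 125
-0.035 [0.5178 0.5471] 115
-0.005 [0.5171 0.5474] 114
0.025 [0.5038 0.5614] 204
0.055 [0.5254 0.5508] 74
yrange -0.13848643933972116 0.06788162672592402
```

View pics/scene3.png

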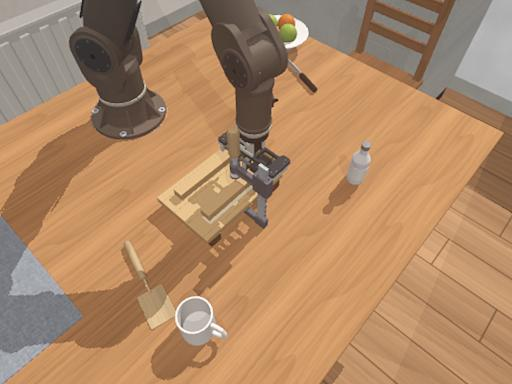

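Request:
{"fn": "play_rows", "kwargs": {
  "increments": "0.15 -0.07 0 0 -1;0 0 0.8 0 -1;0 0 0.7 0 -1;0 0 0.15 0 -1;0 0 0.15 0 -1"
}}

```text
clock: 7.07
position: [0.5314, 0.0477, 0.0555]
ee_rot: [-2.215, -2.226, 0.002]
force: [-10.1, 0.1, 29.7]
width: 0.347
gripper_force: 45.0
```

Request:
{"fn": "play_rows", "kwargs": {
  "increments": "0 0 0 0 -1;0 0 0 0 -1;0 0 0 0 -1"
}}

```text
clock: 7.32
position: [0.5318, 0.0476, 0.0557]
ee_rot: [-2.216, -2.226, 0.001]
force: [-2.4, 0.8, 3.3]
width: 0.343
gripper_force: 45.0
```

Request:
{"fn": "play_rows", "kwargs": {
  "increments": "0 0 0 0 -0.1;0 0 0 0 0;0 0 0 0 0;0 0 0 0 0;0 0 0 0 0"
}}

```text
clock: 7.73
position: [0.5323, 0.0475, 0.0557]
ee_rot: [2.216, 2.227, 0.0]
force: [0.5, 0.6, -0.1]
width: 0.498
gripper_force: 0.0
```

Request:
{"fn": "play_rows", "kwargs": {
  "increments": "0 0 -1.5 0 0;0 0 -3 0 0;0 0 -3 0 0;2 0 -3 0 0;4 0 -3 0 0"
}}

```text
clock: 8.15
position: [0.5326, 0.0972, 0.1881]
ee_rot: [2.222, 2.218, 0.001]
force: [1.1, 0.6, -0.1]
width: 0.499
gripper_force: 0.0
```

Request:
{"fn": "play_rows", "kwargs": {
  "increments": "4 0 -3 0 0;4 0 -3 0 0;2 0 -3 0 0;0 0 -3 0 0;0 0 0 0 0"
}}

```text
clock: 8.57
position: [0.5337, 0.1901, 0.3013]
ee_rot: [2.211, 2.228, 0.013]
force: [2.2, -0.3, 0.4]
width: 0.505
gripper_force: 0.0
```

```bash
python3 - <<'E'
from h import *
st();batt(.068,.085)
for n in("scene","side"):
    p=vision.get_image(n);W=cloud(p);x,y,z=np.moveaxis(W,-1,0);f=p["frame"].astype(int)
    rect(W[clean((x>.36)&(x<.48)&(y>-.2)&(y<.15)&(z>.07)&(z<.08))],"foot")
    rect(W[clean((x>.35)&(x<.6)&(y>-.2)&(y<.15)&(z>.045)&(z<.055))],"board")
E
```

```text
t 8.57 pos [0.5337 0.1901 0.3013] yang 0.45 zax [ 0.008  0.004 -1.   ] F [ 2.2 -0.3  0.4] j [-0.78  0.29  0.46  1.64 -0.13  1.24 -0.29] w 0.505
scene [533.9 -28.4] [ 33.9 215.6] 0.75 669
0.0759 [-0.0008  0.0757] xmin/max by y:
-0.125 [0.52   0.5499] 124
-0.095 [0.519  0.5495] 127
-0.065 [0.5196 0.5501] 123
-0.035 [0.5191 0.5499] 119
-0.005 [0.5184 0.5495] 113
0.025 [0.5202 0.5489] 27
0.055 [0.5168 0.5299] 26
yrange -0.13626948691103563 0.07926074733604382
side [531.6 -28.5] [ 34.8 219.4] 0.0 902
0.0736 [-0.      0.0734] xmin/max by y:
-0.125 [0.5172 0.5462] 146
-0.095 [0.5169 0.5476] 133
-0.065 [0.5161 0.5463] 132
-0.035 [0.5164 0.5471] 122
-0.005 [0.5158 0.5465] 122
0.025 [0.5158 0.5457] 107
0.055 [0.5156 0.5464] 103
0.085 [0.5156 0.5453] 37
yrange -0.13821676912485253 0.0812132603752923
foot [424.1 -35.5] [200.8  35.1] 89.91 648
board [479.7 -24.6] [202.4 301.9] 0.22 3425
foot [422.7 -27.6] [ 33.9 220.4] 0.45 1037
board [477.7 -27.4] [201.7 302.8] 0.63 4855
```

```bash
python3 -c "
import cv2
a=cv2.imread('pics/side3.png')[220:330,130:310];b=cv2.imread('pics/scene3.png')[120:250,150:300]
f=lambda i:cv2.resize(i,(400,290),interpolation=cv2.INTER_CUBIC)
cv2.imwrite('pics/c3.png',cv2.hconcat([f(a),f(b)]))"
```

```text
(no output)
```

View pics/c3.png

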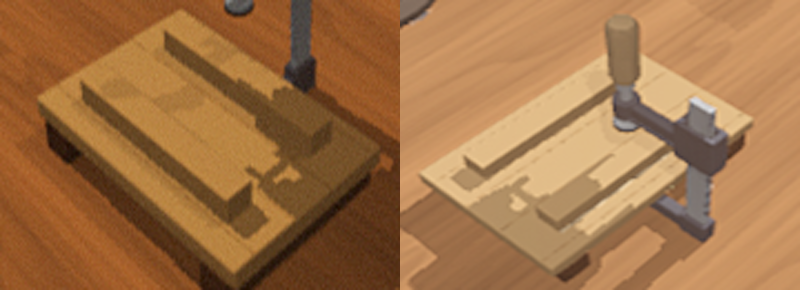

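Request:
{"fn": "play_rows", "kwargs": {
  "increments": "0 0 -3 0 0;-1 0 -1 0 0;-3 0 0 0 0;-3.5 0 0 0 0;-3.5 0 0 0 0"
}}

```text
clock: 9.18
position: [0.5316, 0.0758, 0.3349]
ee_rot: [-2.215, -2.227, 0.001]
force: [1.0, 0.1, -0.7]
width: 0.502
gripper_force: 0.0
```

Request:
{"fn": "play_rows", "kwargs": {
  "increments": "-3.5 -0.1 0 0 0;-3.5 0 0 0 0;-2 0 0 0 0;-1 0 0 -4 0;0 0 0 -7 0"
}}

```text
clock: 9.6
position: [0.5307, -0.0271, 0.3351]
ee_rot: [1.997, 2.425, -0.002]
force: [0.5, -0.0, -0.3]
width: 0.498
gripper_force: 0.0
```

Request:
{"fn": "play_rows", "kwargs": {
  "increments": "0 0 0 -7 0;0 0 0 -7 0;0 0 0 -7 0;0 0 0 -7 0;0 0 0 -7 0"
}}

```text
clock: 10.02
position: [0.5309, -0.0235, 0.3347]
ee_rot: [-1.162, -2.917, 0.001]
force: [0.2, 0.2, -0.3]
width: 0.498
gripper_force: 0.0
```

Request:
{"fn": "play_rows", "kwargs": {
  "increments": "0 0 0 -7 0;0 0 0 -7 0;0 0 0 -7 0;0 0 0 -7 0;0 0 0 -7 0"
}}

```text
clock: 10.43
position: [0.5309, -0.0235, 0.3347]
ee_rot: [-0.231, -3.132, 0.001]
force: [0.8, 0.1, 0.2]
width: 0.497
gripper_force: 0.0
```

Request:
{"fn": "play_rows", "kwargs": {
  "increments": "0 0 0 -7 0;0 0 0 -7 0;0 0 0 -7 0;0 0 0 -7 0;0 0 0 -7 0"
}}

```text
clock: 10.85
position: [0.5309, -0.0235, 0.3347]
ee_rot: [0.721, -3.056, -0.0]
force: [-0.2, -1.0, 0.3]
width: 0.499
gripper_force: 0.0
```

Request:
{"fn": "play_rows", "kwargs": {
  "increments": "0 0 0 0 0;0 0 0 0 0;0 0 0 0 0"
}}

```text
clock: 11.1
position: [0.5312, -0.023, 0.3353]
ee_rot: [0.706, -3.06, -0.0]
force: [-0.6, 0.1, 0.3]
width: 0.502
gripper_force: 0.0
```

```bash
cat >> h.py <<'E'
def handle():
  from scipy.optimize import least_squares
  for n in("scene","side"):
    p=vision.get_image(n);W=cloud(p);x,y,z=np.moveaxis(W,-1,0);save(p,n+"4.png")
    m=np.zeros(z.shape,bool)
    for d in cut_out("handle_top",p)[:1]: m|=d["mask"]
    S=W[clean(m&(abs(x-.534)<.03)&(abs(y+.02)<.03)&(z>.13))]
    if len(S)<30: print(n,"few",len(S)); continue
    r=least_squares(lambda c:np.hypot(S[:,0]-c[0],S[:,1]-c[1])-.015,[.54,-.02],loss="soft_l1",f_scale=.002);print(n,"axis",r.x.round(4),len(S),"z",np.percentile(S[:,2],[1,50,99]).round(4))
E
python3 - <<'E'
from h import *
st();handle();p=vision.get_image("wrist");save(p,"w4.png")
E
```

```text
t 11.1 pos [ 0.5312 -0.023   0.3353] yang 115.99 zax [-0.001 -0.    -1.   ] F [-0.6  0.1  0.3] j [-0.28  0.2   0.28  1.64 -0.06  1.3   2.03] w 0.502
scene axis [ 0.5328 -0.0191] 393 z [0.2047 0.2696 0.3027]
side axis [ 0.5343 -0.0207] 574 z [0.2021 0.2598 0.2999]
```

View pics/w4.png

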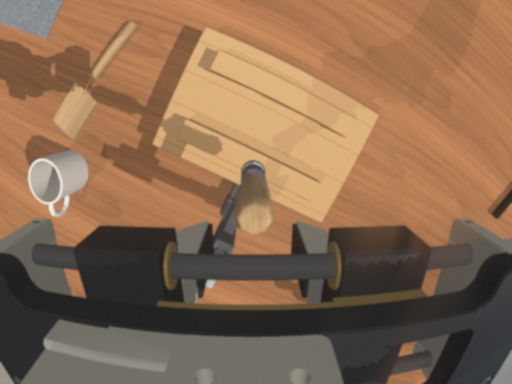

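Handle top at px (254,213), centred between the fingers (212–292). Descend, with a small correction, and grip.

Request:
{"fn": "play_rows", "kwargs": {
  "increments": "-0.35 0.17 1 0 0;0 0 2 0 0;0 0 2 0 0;0 0 2.1 0 0;0 0 0 0 0",
  "grip_force": 30
}}

```text
clock: 11.77
position: [0.5317, -0.0189, 0.2604]
ee_rot: [0.713, -3.053, -0.002]
force: [-0.9, -0.4, -0.1]
width: 0.499
gripper_force: 0.0
```

Request:
{"fn": "play_rows", "kwargs": {
  "increments": "0 0 0 0 0;0 0 0 0 -1;0 0 0 0 -1;0 0 0 0 -1;0 0 0 0 -1"
}}

```text
clock: 12.18
position: [0.5347, -0.0196, 0.2658]
ee_rot: [-0.713, 3.057, -0.001]
force: [0.6, -0.8, 3.3]
width: 0.318
gripper_force: 30.0
```

Request:
{"fn": "play_rows", "kwargs": {
  "increments": "0 0 0 0 -1;0 0 0 0 -1;0 0 0 0 -1;0 0 0 0 -1"
}}

```text
clock: 12.52
position: [0.5346, -0.0195, 0.2656]
ee_rot: [-0.714, 3.057, -0.001]
force: [1.1, 0.1, 6.4]
width: 0.315
gripper_force: 30.0
```

Request:
{"fn": "play_rows", "kwargs": {
  "increments": "0 0 0.7 0 -1;0 0 1.2 0 -1;0 0 1.2 0 -1;0 0 1.2 0 -1;0 0 0.8 0 -1",
  "grip_force": 40
}}

```text
clock: 12.93
position: [0.5346, -0.0195, 0.2139]
ee_rot: [-0.713, 3.058, -0.001]
force: [0.6, -1.4, 7.8]
width: 0.317
gripper_force: 40.0
```

Request:
{"fn": "play_rows", "kwargs": {
  "increments": "0 0 0.3 0 -1;0 0 0 0 -1;0 0 0 0 -1"
}}

```text
clock: 13.18
position: [0.5344, -0.0195, 0.2106]
ee_rot: [-0.714, 3.059, -0.001]
force: [4.8, -1.3, -6.0]
width: 0.317
gripper_force: 40.0
```

```bash
python3 - <<'E'
from h import *
st();handle()
for n in("scene","side"):
    p=vision.get_image(n);W=cloud(p)
    for d in cut_out("pad",p)[:1]:
        S=W[d["mask"]];print(n,d["confidence"],np.nanpercentile(S,[2,50,98],0).round(4).tolist())
E
```

```text
t 13.18 pos [ 0.5344 -0.0195  0.2106] yang 116.27 zax [ 0.001 -0.    -1.   ] F [ 4.8 -1.3 -6. ] j [-0.27  0.3   0.26  1.83 -0.09  1.02  2.06] w 0.317
scene few 0
side axis [ 0.5342 -0.0208] 468 z [0.1475 0.2017 0.2443]
```

Request:
{"fn": "play_rows", "kwargs": {
  "increments": "0 0 0.2 0 -1;0 0 0.2 0 -1;0 0 0.05 0 -1;0 0 0 0 -1"
}}

```text
clock: 13.92
position: [0.5345, -0.0195, 0.2071]
ee_rot: [-0.714, 3.058, -0.0]
force: [2.6, -1.8, 4.9]
width: 0.314
gripper_force: 40.0
```

Request:
{"fn": "play_rows", "kwargs": {
  "increments": "0 0 0.1 0 -1;0 0 0 0 -1;0 0 0 0 -1"
}}

```text
clock: 14.17
position: [0.5345, -0.0195, 0.2062]
ee_rot: [-0.714, 3.058, -0.0]
force: [2.0, -0.9, 5.3]
width: 0.314
gripper_force: 40.0
```

Request:
{"fn": "play_rows", "kwargs": {
  "increments": "0 0 0.1 0 -1;0 0 0 0 -1;0 0 0 0 -1"
}}

```text
clock: 14.42
position: [0.5345, -0.0195, 0.2052]
ee_rot: [-0.714, 3.058, -0.0]
force: [2.0, -1.3, 5.3]
width: 0.312
gripper_force: 40.0
```

Request:
{"fn": "play_rows", "kwargs": {
  "increments": "0 0 0.1 0 -1;0 0 0 0 -1"
}}

```text
clock: 14.58
position: [0.5345, -0.0195, 0.2042]
ee_rot: [-0.714, 3.058, -0.0]
force: [1.3, -1.8, 6.0]
width: 0.31
gripper_force: 40.0
```

Request:
{"fn": "play_rows", "kwargs": {
  "increments": "0 0 0.1 0 -1;0 0 0 0 -1"
}}

```text
clock: 14.75
position: [0.5348, -0.0195, 0.2038]
ee_rot: [-0.713, 3.057, -0.0]
force: [0.1, -0.4, 10.7]
width: 0.314
gripper_force: 40.0
```

Request:
{"fn": "play_rows", "kwargs": {
  "increments": "0 0 0.05 0 -1;0 0 0 0 -1"
}}

```text
clock: 14.92
position: [0.5348, -0.0195, 0.2037]
ee_rot: [-0.713, 3.057, -0.0]
force: [-1.3, -1.2, 15.4]
width: 0.314
gripper_force: 40.0
```

Request:
{"fn": "play_rows", "kwargs": {
  "increments": "0 0 0.05 0 -1;0 0 0 0 -1"
}}

```text
clock: 15.08
position: [0.5349, -0.0195, 0.2036]
ee_rot: [-0.713, 3.056, -0.0]
force: [-2.8, -1.6, 18.4]
width: 0.314
gripper_force: 40.0
```

Request:
{"fn": "play_rows", "kwargs": {
  "increments": "0 0 -0.1 2 -1;0 0 0 4 -1;0 0 0 6 -1;0 0 0 6 -1;0 0 0 6 -1"
}}

```text
clock: 15.5
position: [0.5351, -0.0202, 0.2036]
ee_rot: [-0.054, 3.138, -0.001]
force: [1.7, -3.4, 7.9]
width: 0.318
gripper_force: 40.0
```

Request:
{"fn": "play_rows", "kwargs": {
  "increments": "0 0 0 6 -1;0 0 0 6 -1;0 0 0 6 -1;0 0 0 6 -1;0 0 0 6 -1"
}}

```text
clock: 15.92
position: [0.5352, -0.021, 0.2036]
ee_rot: [0.761, 3.044, -0.001]
force: [3.6, -5.3, 6.9]
width: 0.311
gripper_force: 40.0
```

```bash
python3 - <<'E'
from h import *
st();print(arm.observe()["ft_torque"])
E
```

```text
t 15.92 pos [ 0.5352 -0.021   0.2036] yang 61.93 zax [ 0.003 -0.002 -1.   ] F [ 3.6 -5.3  6.9] j [-0.41  0.32  0.46  1.85 -0.17  1.    1.2 ] w 0.311
[-1.67076146 -0.43567386  0.21636289]
```

Request:
{"fn": "play_rows", "kwargs": {
  "increments": "0 0.03 0 6 -1;0 0.03 0 6 -1;0 0.03 0 6 -1;0 0.02 0 6 -1;0 0.02 0 6 -1"
}}

```text
clock: 16.33
position: [0.535, -0.0215, 0.2034]
ee_rot: [1.525, 2.744, -0.003]
force: [0.5, -10.8, 8.2]
width: 0.313
gripper_force: 40.1
```

Request:
{"fn": "play_rows", "kwargs": {
  "increments": "0 0.02 0 6 -1;0 0.02 0 6 -1;0 0.02 0 6 -1;0 0.02 0 6 -1;0 0.02 0 6 -1"
}}

```text
clock: 16.75
position: [0.5346, -0.0216, 0.2032]
ee_rot: [2.185, 2.256, -0.005]
force: [-4.6, -11.9, 12.8]
width: 0.31
gripper_force: 40.1
```

```bash
python3 - <<'E'
from h import *
st();print(arm.observe()["ft_torque"])
E
```

```text
t 16.75 pos [ 0.5346 -0.0216  0.2032] yang 1.83 zax [-0.001 -0.003 -1.   ] F [ -4.6 -11.9  12.8] j [-0.59  0.36  0.71  1.86 -0.27  1.02  0.26] w 0.31
[-2.69263594  2.01356927  0.1427037 ]
```

Request:
{"fn": "play_rows", "kwargs": {
  "increments": "0 0 0 0 -0.2;0 0 0 0 0;0 0 0 0 0;-0.05 0 0 -7 0;0 0 0 -7 0"
}}

```text
clock: 17.17
position: [0.5353, -0.0177, 0.2019]
ee_rot: [-1.875, -2.52, 0.0]
force: [-0.7, 0.2, -0.7]
width: 0.498
gripper_force: 0.0
```

Request:
{"fn": "play_rows", "kwargs": {
  "increments": "0 0 0 -7 0;0 0 0 -7 0;0 0 0 -7 0;0 0 0 -7 0;0 0 0 -7 0"
}}

```text
clock: 17.58
position: [0.5353, -0.0178, 0.202]
ee_rot: [-1.029, -2.967, -0.001]
force: [0.3, 0.7, 0.1]
width: 0.501
gripper_force: 0.0
```

Request:
{"fn": "play_rows", "kwargs": {
  "increments": "0 0 0 -7 0;0 0 0 -7 0;0 0 0 -7 0;0 0 0 -7 0;0 0 0 -7 0"
}}

```text
clock: 18.0
position: [0.5353, -0.0178, 0.202]
ee_rot: [-0.089, -3.139, -0.001]
force: [-0.7, -1.5, 0.1]
width: 0.501
gripper_force: 0.0
```

Request:
{"fn": "play_rows", "kwargs": {
  "increments": "0 0 0 -7 0;0 0 0 0 0;0 0 0 0 0"
}}

```text
clock: 18.25
position: [0.5354, -0.0182, 0.2021]
ee_rot: [0.085, -3.14, -0.001]
force: [-0.6, -0.2, 0.6]
width: 0.498
gripper_force: 0.0
```

```bash
python3 - <<'E'
from h import *
st();handle();batt(.068,.085)
E
```

```text
t 18.25 pos [ 0.5354 -0.0182  0.2021] yang 93.12 zax [-0.001  0.001 -1.   ] F [-0.6 -0.2  0.6] j [-0.32  0.32  0.33  1.84 -0.12  1.    1.69] w 0.498
scene axis [ 0.5346 -0.0192] 191 z [0.1456 0.1915 0.2329]
side axis [ 0.5357 -0.0209] 487 z [0.1422 0.1968 0.2383]
scene [533.6 -28.8] [ 34.  214.7] 0.12 667
0.0762 [0.0007 0.076 ] xmin/max by y:
-0.125 [0.5199 0.5497] 118
-0.095 [0.5187 0.5495] 126
-0.065 [0.5192 0.5497] 127
-0.035 [0.5191 0.5493] 99
0.025 [0.5185 0.5482] 103
0.055 [0.5173 0.5488] 80
0.085 [0.5173 0.53  ] 11
yrange -0.13613958164859596 0.07853098725315966
side [531.2 -28.8] [ 34.7 220.3] 0.25 901
0.0738 [0.0011 0.074 ] xmin/max by y:
-0.125 [0.5167 0.5473] 151
-0.095 [0.5162 0.547 ] 142
-0.065 [0.5161 0.5465] 129
-0.035 [0.5163 0.5451] 146
-0.005 [0.5155 0.5396] 82
0.025 [0.5151 0.5462] 111
0.055 [0.5158 0.5451] 105
0.085 [0.5156 0.5462] 35
yrange -0.13896173963255787 0.08131119551265287
```

Request:
{"fn": "play_rows", "kwargs": {
  "increments": "0 -0.2 -0.1 0 0;0 0 0 0 0;0 0 0 0 -1;0 0 0 0 -1;0 0 0 0 -1"
}}

```text
clock: 18.97
position: [0.5358, -0.0205, 0.2033]
ee_rot: [-0.09, 3.14, 0.0]
force: [0.4, 0.4, -1.2]
width: 0.329
gripper_force: 0.0
```

Request:
{"fn": "play_rows", "kwargs": {
  "increments": "0 0 0 0 -1;0 0 0 0 -1;0 0 0 0 -1;0 0 0 2 -1;-0.03 0 0 5 -1"
}}

```text
clock: 19.38
position: [0.5359, -0.0206, 0.2032]
ee_rot: [-0.103, -3.14, 0.0]
force: [0.4, 0.1, 0.4]
width: 0.315
gripper_force: 40.0
```

Request:
{"fn": "play_rows", "kwargs": {
  "increments": "-0.03 0 0 6 -1;-0.03 0 0 6 -1;-0.02 0.02 0 6 -1;0 0.02 0 6 -1;0 0.02 0 6 -1"
}}

```text
clock: 19.8
position: [0.536, -0.021, 0.2029]
ee_rot: [-0.918, -3.003, 0.003]
force: [-3.3, -2.0, 0.9]
width: 0.317
gripper_force: 40.1
```

Request:
{"fn": "play_rows", "kwargs": {
  "increments": "0 0.02 0 6 -1;0 0.02 0 6 -1;0 0.02 0 6 -1;0 0 0 6 -1;0 0 0 6 -1"
}}

```text
clock: 20.22
position: [0.5357, -0.0212, 0.2027]
ee_rot: [-1.665, -2.662, 0.006]
force: [-4.3, -3.8, 0.0]
width: 0.315
gripper_force: 40.2
```

```bash
python3 - <<'E'
from h import *
st();print(arm.observe()["ft_torque"])
E
```

```text
t 20.22 pos [ 0.5357 -0.0212  0.2027] yang 25.96 zax [-0.004 -0.002 -1.   ] F [-4.3 -3.8  0. ] j [-0.51  0.34  0.6   1.85 -0.22  1.01  0.63] w 0.315
[-1.69736057  1.72698622  0.18604892]
```

Request:
{"fn": "play_rows", "kwargs": {
  "increments": "-0.02 0 0 6 -1;-0.02 0 0 6 -1;0 0 0 6 -1;0 0 0 6 -1;0 0 0 6 -1",
  "grip_force": 55
}}

```text
clock: 20.63
position: [0.5354, -0.0213, 0.2024]
ee_rot: [-2.297, -2.14, 0.007]
force: [-2.9, -4.0, 1.1]
width: 0.311
gripper_force: 55.2
```

Request:
{"fn": "play_rows", "kwargs": {
  "increments": "0 0 0 6 -1;0 0 0 6 -1;0 0 0 6 -1;0 0 0 6 -1;0 0 0 6 -1"
}}

```text
clock: 21.05
position: [0.5355, -0.021, 0.2024]
ee_rot: [-2.773, -1.473, 0.007]
force: [-4.0, -3.2, -1.9]
width: 0.314
gripper_force: 55.0
```

```bash
python3 - <<'E'
from h import *
st();print(arm.observe()["ft_torque"]);handle()
E
```

```text
t 21.05 pos [ 0.5355 -0.021   0.2024] yang -34.04 zax [-0.004 -0.001 -1.   ] F [-4.  -3.2 -1.9] j [-0.69  0.4   0.86  1.87 -0.35  1.04 -0.28] w 0.314
[-0.96406707  1.82280715  0.13222024]
scene few 24
side axis [ 0.5362 -0.0208] 522 z [0.1402 0.1956 0.2369]
```

Request:
{"fn": "play_rows", "kwargs": {
  "increments": "0 0 0 6 -1;0 0 0 6 -1;0 0 0 6 -1;0 0 0 6 -1;0 0 0 6 -1"
}}

```text
clock: 21.67
position: [0.5357, -0.0206, 0.2024]
ee_rot: [-3.061, -0.706, 0.006]
force: [-2.3, -3.9, -4.4]
width: 0.316
gripper_force: 55.0
```

Request:
{"fn": "play_rows", "kwargs": {
  "increments": "0 0 0 6 -1;0 0 0 6 -1;0 0 0 6 -1;0 0 0 6 -1;0 0 0 6 -1"
}}

```text
clock: 22.08
position: [0.5359, -0.0205, 0.2023]
ee_rot: [3.138, -0.11, -0.006]
force: [-2.2, -1.7, -5.9]
width: 0.318
gripper_force: 55.0
```

Request:
{"fn": "play_rows", "kwargs": {
  "increments": "0 0 0 6 -1;0 0 0 6 -1;0 0 0 6 -1;0 0 0 6 -1;0 0 0 0 -1"
}}

```text
clock: 22.5
position: [0.5361, -0.0205, 0.2021]
ee_rot: [3.046, -0.759, -0.005]
force: [-2.4, -2.5, -6.7]
width: 0.314
gripper_force: 55.1
```

```bash
python3 - <<'E'
from h import *
st();print(arm.observe()["ft_torque"]);handle()
E
```

```text
t 22.5 pos [ 0.5361 -0.0205  0.2021] yang -117.99 zax [-0.004 -0.002 -1.   ] F [-2.4 -2.5 -6.7] j [-0.89  0.57  1.25  1.88 -0.59  1.14 -1.47] w 0.314
[-1.33694349  1.72761646 -0.07173828]
scene axis [ 0.535  -0.0195] 306 z [0.1429 0.205  0.2404]
side axis [ 0.5364 -0.0209] 293 z [0.1411 0.1781 0.2169]
```

Request:
{"fn": "play_rows", "kwargs": {
  "increments": "0 0 0 0 -0.2;0 0 0 0 0;0 0 0 0 0;0 0 -2 -2 0;0 0 -3 -7 0"
}}

```text
clock: 23.12
position: [0.5372, -0.019, 0.2525]
ee_rot: [3.1, -0.509, -0.004]
force: [0.4, 1.3, -0.3]
width: 0.503
gripper_force: 0.0
```

Request:
{"fn": "play_rows", "kwargs": {
  "increments": "0 0 -3 -7 0;0 0 -2 -7 0;0 0 0 -7 0;0 0 0 -7 0;0 0 0 -7 0"
}}

```text
clock: 23.53
position: [0.5388, -0.0196, 0.3047]
ee_rot: [-3.107, -0.456, -0.006]
force: [0.3, -0.3, -0.2]
width: 0.501
gripper_force: 0.0
```

Request:
{"fn": "play_rows", "kwargs": {
  "increments": "0 0 0 -7 0;0 0 0 -7 0;0 0 0 -7 0;0 0 0 -7 0;0 0 0 -7 0"
}}

```text
clock: 23.95
position: [0.5385, -0.0197, 0.3043]
ee_rot: [2.828, 1.369, 0.005]
force: [0.6, -0.2, -1.0]
width: 0.497
gripper_force: 0.0
```

Request:
{"fn": "play_rows", "kwargs": {
  "increments": "0 0 0 -7 0;0 0 0 -7 0;0 0 0 -7 0;0 0 0 -7 0;0 0 0 -7 0"
}}

```text
clock: 24.37
position: [0.5385, -0.0197, 0.3042]
ee_rot: [2.285, 2.155, 0.004]
force: [-0.8, -0.7, -0.1]
width: 0.502
gripper_force: 0.0
```

```bash
cat >> h.py <<'E'
def lean(W,mask,zt,n):
  from scipy.optimize import least_squares
  S=W[mask];S=S[~np.isnan(S[:,0])];S=S[(abs(S[:,0]-.534)<.03)&(abs(S[:,1]+.02)<.03)&(S[:,2]>zt-.085)&(S[:,2]<zt-.006)]
  h=S[:,2]-zt+.045
  g=lambda c:np.hypot(S[:,0]-c[0]-c[2]*h,S[:,1]-c[1]-c[3]*h)-c[4]
  r=least_squares(g,[.535,-.02,0,0,.014],loss="soft_l1",f_scale=.001);print(n,"axis+lean+rad",r.x.round(4),len(S))
E
python3 - <<'E'
from h import *
st()
for n in("scene","side"):
    d=np.load(f"pics/{n}.npz");p=vision.get_image(n);W=cloud(p);np.savez(f"pics/{n}5",W=W,f=p["frame"]);save(p,n+"5.png")
    x,y,z=np.moveaxis(d["W"],-1,0);lean(d["W"],z>.2,.302,n+" old")
    x,y,z=np.moveaxis(W,-1,0);lean(W,z>.14,.238,n+" new")
    near=(abs(x-.534)<.02)&(abs(y+.02)<.02)&(z<.27);print("top",np.nanpercentile(z[near],[95,99.5]))
    for w,zl in((d["W"],(.13,.23)),(W,(.07,.17))):
        a=w[(w[...,0]>.555)&(w[...,0]<.60)&(abs(w[...,1]+.02)<.014)&(w[...,2]>zl[0])&(w[...,2]<zl[1])]
        a=a[a[:,2]>zl[0]+.01]
        tops=[(round(q,3),np.percentile(b[:,2],95).round(4)) for q in np.arange(.555,.6,.01) for b in[a[(a[:,0]>=q)&(a[:,0]<q+.01)]] if len(b)>8];print("arm",tops)
E
python3 -c "
import cv2
a=cv2.imread('pics/side5.png')[120:300,130:310];b=cv2.imread('pics/scene5.png')[90:270,150:330]
f=lambda i:cv2.resize(i,(400,400),interpolation=cv2.INTER_CUBIC)
cv2.imwrite('pics/c5.png',cv2.hconcat([f(a),f(b)]))"
```

```text
t 24.37 pos [ 0.5385 -0.0197  0.3042] yang -3.34 zax [ 0.003  0.001 -1.   ] F [-0.8 -0.7 -0.1] j [-0.68  0.27  0.8   1.71 -0.21  1.24  0.12] w 0.502
scene old axis+lean+rad [ 0.5339 -0.0199  0.0044 -0.0063  0.0143] 292
scene new axis+lean+rad [ 0.5364 -0.0201  0.0417 -0.0054  0.0142] 236
top [0.23765642 0.23940424]
arm [(np.float64(0.555), np.float64(0.1835)), (np.float64(0.565), np.float64(0.1824)), (np.float64(0.575), np.float64(0.1837)), (np.float64(0.585), np.float64(0.1828)), (np.float64(0.595), np.float64(0.1802))]
arm [(np.float64(0.555), np.float64(0.1239)), (np.float64(0.565), np.float64(0.1236)), (np.float64(0.575), np.float64(0.1242)), (np.float64(0.585), np.float64(0.1227))]
side old axis+lean+rad [ 0.5333 -0.0219 -0.0046  0.0034  0.0142] 465
side new axis+lean+rad [ 0.5357 -0.0219  0.029  -0.0009  0.0142] 435
top [0.23364978 0.23667971]
arm [(np.float64(0.555), np.float64(0.1804)), (np.float64(0.565), np.float64(0.1801)), (np.float64(0.575), np.float64(0.1799)), (np.float64(0.585), np.float64(0.1806)), (np.float64(0.595), np.float64(0.2037))]
arm [(np.float64(0.555), np.float64(0.1202)), (np.float64(0.565), np.float64(0.1205)), (np.float64(0.575), np.float64(0.1199)), (np.float64(0.585), np.float64(0.1201)), (np.float64(0.595), np.float64(0.1194))]
```

View pics/c5.png

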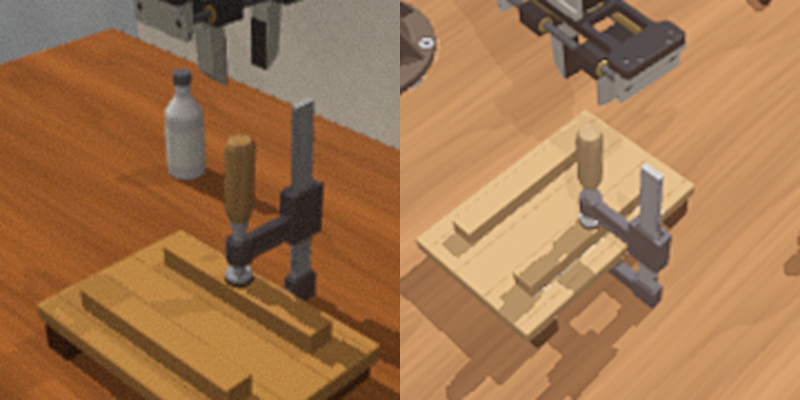

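Request:
{"fn": "play_rows", "kwargs": {
  "increments": "0 0 -2 0 0;0 0 0 0 0;0 0 0 0 0"
}}

```text
clock: 24.72
position: [0.5386, -0.02, 0.3244]
ee_rot: [2.295, 2.143, 0.004]
force: [-1.8, 0.8, -0.8]
width: 0.502
gripper_force: 0.0
```

```bash
python3 - <<'E'
from h import *
for n in("scene","side"):
    W=np.load(f"pics/{n}5.npz")["W"];x,y,z=np.moveaxis(W,-1,0)
    rect(W[clean((x>.5)&(x<.565)&(y>-.2)&(y<.12)&(z>.068)&(z<.082))],n+" batten")
    rect(W[clean((x>.36)&(x<.48)&(y>-.2)&(y<.15)&(z>.07)&(z<.08))],n+" foot")
st()
print(job.sign_off())
E
```

```text
scene batten [533.4 -29.1] [ 33.6 212.8] 0.55 666
scene foot [423.8 -31.2] [ 35.7 210.1] 0.34 684
side batten [532.3 -27.4] [ 36.3 222.3] 0.13 848
side foot [423.2 -28.5] [ 33.9 220.7] 0.47 1042
t 24.72 pos [ 0.5386 -0.02    0.3244] yang -3.92 zax [ 0.003  0.001 -1.   ] F [-1.8  0.8 -0.8] j [-0.69  0.26  0.81  1.68 -0.2   1.29  0.09] w 0.502
the job is handed in; nothing more can be done
None
```

The job is handed in at 24.7 s: the batten lies flat on the strip, within about 1 mm by the cameras, and the pad is down on it. The handle was turned about 325° and now leans about 0.035 rad, which matches a tight clamp. The gripper is clear of everything, and neither the bottle nor the mug was touched.

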